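# Set the bar end to the pointer and lock the handlebar

### The arm

A 6-joint arm with a two-finger parallel gripper is mounted at the origin on the work surface. World frame = base frame: x ahead of the robot, y to its left, z up, the work surface at z = 0. Lengths are in mm, angles in degrees, forces in N, time in s.
With the tool pointing down it reaches from about 275 to 725 mm from the base axis. Payload 5.6 kg.
Tool frame: the origin (TCP) lies midway between the tips of the shut fingers; the grasp point (between the pads) lies 19 mm behind it; z points along the fingers, x is the direction in which the jaws open and shut, and the axes are right-handed (so a half turn about z gives the same grasp; the last joint's range is limited). The gripper opens to 85 mm and grips with 20 to 120 N. Pads are 22 mm wide; open, the fingers measure 114 mm over their backs; the gripper's body (76 mm by 85 mm) begins 54 mm behind the grasp point. The pads swing forward as they close: fully open they stand 13 mm farther back than shut.
Start: joints at [-48.438, 14.616, 6.199, 0, -81.583, -16.306], TCP at [234.682, -497.41, 231.283] pointing down, gripper open.
Joint ranges: [-168.99, 168.99], [-69.2, 112.95], [-62.41, 85.93], [-164.36, 98.24], [-168.68, -3.75], [-174.98, 174.98]. Speed limits (degrees/s): [147.25, 147.25, 180, 180, 180, 180].

### API

Orientations are given as [roll, pitch, yaw] about the fixed x, y, z axes, in that order (R = Rz(yaw) Ry(pitch) Rx(roll)).
In Python, from rig import robot, cams gives the robot as it stands. Calls block until the motion is done:
- robot.move_pose(position, orientation): joint-space move of the TCP to a pose.
- robot.move_l(position, rotation=None, v=150): straight line of the TCP; rotation=None keeps the orientation; v is the mean speed in mm/s.
- robot.move_joints(angles): joint-space move.
- robot.move_gripper(opening): finger opening in mm; the grip force is fixed at half the most; returns when the fingers have stopped.
- robot.dwell(seconds).
- robot.inverse_kinematics(position, orientation): joint angles nearest the present ones, or None.
- robot.get_state(): the state.
- cams.capture(name): name is "scene" or "top"; returns the picture (480x640x3 uint8, blue, green, red); there is no depth.
- cams.camera_model(name): a dict with "intrinsics" (3x3 intrinsics, pixels), "k1" (the pictures are not rectified: a ray, as slopes to the right and down, at radius r is drawn at 1 + k1 r^2 times it, then the intrinsics apply), "position" and "attitude" of the camera in the world. Camera axes: x right, y down, z forward; pixel columns grow to the right and rows downward; lengths in mm; the calibration is good to about 2 mm. A picture is of the moment at which its call begins. camera_model takes no time and is no camera call.
A pose or a line that the arm cannot do raises robot.Unreachable and nothing moves.
- robot.sign_off(): hands the job in, once; it reports no verdict.
The state is a dict: "t": time; "joints": joint angles; "qvel": joint speeds; "tau": joint torques, N m; "ee_pos": TCP position; "eef_rot": TCP orientation; "ft_force": force on the tool from outside, world axes, zero at the start; "ft_torque": the same for the moment, N m; "gripper_width": finger opening in mm.
Only numpy, scipy, OpenCV 4.12 (cv2) and the standard library are available. Lean on these libraries where they do the work, as an engineer would, in place of code of your own. Each camera call takes 0.05 s, during which the arm holds its last target. There are 200 camera calls.

### The job

Roll the handlebar in its loose clamp, using the black-gripped bar end as a lever, until the bar end points at the same angle as the green pointer on the white dial beside it. Then lock the bar there: turn both red wing knobs clockwise all the way to their end stops, so that at the end the bar end is still in line with the pointer. Do not shift the pointer, the two orange tire levers, the skewer or the glass dish.

Things in the scene. Friction and masses are not known exactly. Their poses are not given: they have to be found in the camera images.
- stand: Fixed clamp on the grey work top: base 150 (x) x 200 (y) x 18 mm, two black collars at y = +-55 hold an aluminium handlebar along y, axis 150 above the work top, 22 to 32 thick, from y = -340 to +220. Origin: centre of the base's underside; x points away from the robot (yawed -0.15 to 0.3 rad), y to the robot's left, z up. Place and yaw vary; it does not move.
- bar_end (a joint): Roll of the handlebar with its bar end, rad, about the bar's axis: 0 = bar end straight up, positive = leaning to the stand's -x (robot) side. Limits -0.9 to 1.1, starts at 0.5 to 0.8 (leaning to the robot). Friction 0.3 N m (3 N near the tip); stays where left. Tightening the knobs makes it no stiffer in this model: do not bump it afterwards.
- bar_end_hinge (a point): Point on the bar's axis where the bar end is fixed, in the stand's frame always (0, 200, 150) mm. Its frame rolls with the bar: z points along the bar end, y along the bar.
- bar_end_tip (a point): Centre of the free end of the bar end: a round stub 140 mm long from the bar's axis, square to the bar, its outer 94 mm a black rubber grip 26 mm thick. z axis points along the bar end, outward; y along the bar. Can be pinched from above across the stand's y, some 110 mm from the bar's axis; a pinch creeps on the stub if the tool does not turn with it.
- pointer (a joint): Angle of the green pointer, in rad, measured like joint bar_end (0 = straight up, positive = leaning towards the stand's -x side); it is the wanted angle of the bar end, -0.3 to 0.3. Leave it as it is.
- pointer_tip (a point): Tip of the flat green pointer, 87 mm from the bar's axis, in the plane y = 154 of the stand, 46 beside the middle plane of the bar end. z points along the pointer, outward. It turns on a fixed white dial (disc of radius 65 round the bar's axis, y = 146 to 150, black ticks each 15 deg).
- left_knob (a joint): Turning angle of the left (+y) wing knob in rad: 0 = fully loose, grows as it turns clockwise seen from its face, 1.4 = fully tight against its end stop (starts at 0 to 0.4). Stiff (about 0.15 N m), stays where left; does not unscrew.
- left_knob_grip (a point): Grip point of the left (+y) red wing knob, on its axis; in the stand frame always (-41, +55, 228) mm. Wing 70 x 14 thick x 30 high: its top 10 above this point, its foot 20 below, on a collar of radius 17. z = outward along the axis, leaning 0.48 rad (27.5 deg) from vertical to the stand's -x side; x = along the wing, y = across it; the frame turns with the knob. Pinch across y, tool along -z.
- right_knob (a joint): Turning angle of the right (-y) wing knob in rad: 0 = fully loose, grows as it turns clockwise seen from its face, 1.4 = fully tight against its end stop (starts at 0 to 0.4). Stiff (about 0.15 N m), stays where left; does not unscrew.
- right_knob_grip (a point): Grip point of the right (-y) red wing knob, on its axis; in the stand frame always (-41, -55, 228) mm. Wing 70 x 14 thick x 30 high: its top 10 above this point, its foot 20 below, on a collar of radius 17. z = outward along the axis, leaning 0.48 rad (27.5 deg) from vertical to the stand's -x side; x = along the wing, y = across it; the frame turns with the knob. Pinch across y, tool along -z.
- tire_lever_a: Orange plastic tire lever, 120 x 18 x 12, lying loose on the robot's side of the stand. Origin under its middle, x along its length.
- tire_lever_b: Second orange tire lever, like the first, beside it.
- skewer: Steel quick-release skewer, about 150 long, 18 high, with a 55 mm cam lever, lying loose right (-y) of the base. Origin near its middle on the work top, x along its rod.
- dish: Small glass dish of washers, 90 across, 32 high, standing loose on the work top below the bar end. Origin: centre of its underside.

How it is judged (in metres and radians):
On the way:
1. the bar end is in line with the pointer (within 0.087 rad, 5 degrees) while both knobs are still loose (each below 0.7 rad) (angle between the z axis of bar_end_tip and the z axis of pointer_tip, either way round below 0.087 rad and value of joint each of left_knob, right_knob below 0.7 rad), for 0.3 s.
At the end, for the whole second after the job is handed in: The bar end is within 0.087 rad (5 degrees) of the pointer's angle and at rest, and both wing knobs are within 0.1 rad of their end stops (above 1.3 rad) (angle between the z axis of bar_end_tip and the z axis of pointer_tip, either way round below 0.087 rad and value of joint each of left_knob, right_knob above 1.3 rad and velocity of joint bar_end between -0.03 and 0.03 rad/s); the robot touches nothing.
It fails at once if a tire lever, the skewer or the dish is moved more than 30 mm (distance of any of tire_lever_a, tire_lever_b, skewer, dish from where it was at the start of the episode above 0.03 m).
It fails at once if the pointer is shifted (its tip by more than 6 mm) (distance of pointer_tip from where it was at the start of the episode above 0.006 m).
It also fails if it takes over 64 s, if anything falls off the work surface, if the arm or the gripper's body presses on something with over 40 N, if the wrist force passes 120 N, or if a joint passes its speed limit or range.

## Working session

There is one attempt and no reset: what is moved stays moved. The work goes in short steps, each a Python script; the robot and the scene stay as the last script left them, time stands still between calls to the robot, and variables do not carry over. Pictures are saved under pics/ and viewed, about 8 in all and at most 12, crops included, and the job is handed in when it is done.

```bash
ls; mkdir -p pics
python3 - <<'E'
from rig import robot, cams
import cv2
for n in ("scene","top"):
    im=cams.capture(n); cv2.imwrite(f"pics/{n}0.png",im)
    m=cams.camera_model(n); print(n,m)
print(robot.get_state())
E
```

```text
pics
scene {'intrinsics': array([[558.00418037,   0.        , 313.89308564],
       [  0.        , 558.00418037, 233.4651572 ],
       [  0.        ,   0.        ,   1.        ]]), 'k1': -0.08580971559166596, 'position': array([ 905.69879931, -423.11009708,  947.59871932]), 'attitude': array([-144.85569252,   -0.50001371,   42.63606111])}
top {'intrinsics': array([[608.16743885,   0.        , 330.09494821],
       [  0.        , 608.16743885, 239.77051792],
       [  0.        ,   0.        ,   1.        ]]), 'k1': -0.1177955001499808, 'position': array([ 359.07639044,  -42.08496361, 1166.11814419]), 'attitude': array([-167.21939377,    0.22916187,  -88.0298367 ])}
{'t': 0.1, 'joints': array([-4.84370126e+01,  1.46514420e+01,  6.13894458e+00, -2.24563876e-02,
       -8.15841578e+01, -1.63073424e+01]), 'qvel': array([-0.06596451,  0.00934265,  0.24059381,  0.12346178,  0.09688548,
        0.00901363]), 'tau': array([-2.23735347e-03, -3.87606168e+01,  2.38474417e+01,  5.37774414e+00,
       -3.73195595e-03, -2.79011672e-06]), 'ee_pos': array([ 234.52491112, -497.00942475,  230.48034014]), 'eef_rot': array([-1.79994176e+02, -9.90033481e-02,  1.15252335e+02]), 'ft_force': array([ 0.28232816, -1.00857377,  0.11980143]), 'ft_torque': array([-0.00527376, -0.0024117 ,  0.02146905]), 'gripper_width': 85.15294239703908}
```

View pics/scene0.png

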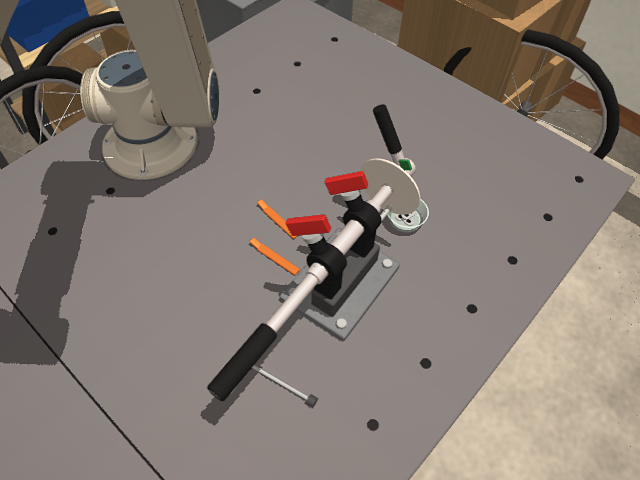

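View pics/top0.png

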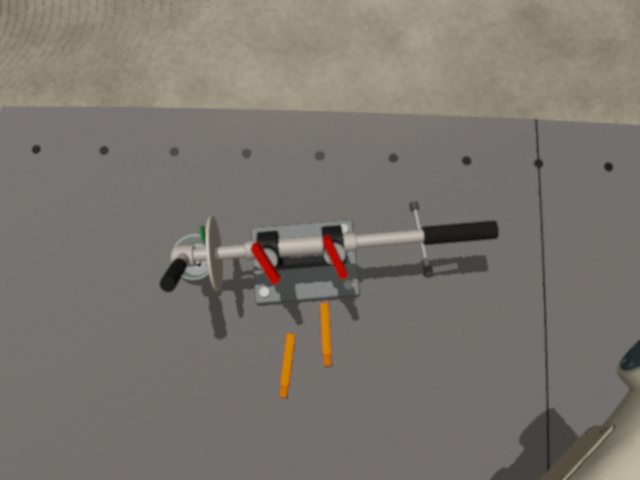

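The scene view shows the red knobs at about (347,183) and (308,225), the bar-end tip at (380,108) and the green pointer at (405,164). In the top view the knobs are at (265,262) and (336,257), the tip at (168,283) and the pointer at (203,234). Next I'll fit the stand pose.

```bash
cat > h.py <<'E'
import numpy as np, cv2
from scipy.spatial.transform import Rotation as R
from scipy.optimize import least_squares
from rig import robot, cams
def model(n):
    m=cams.camera_model(n); return m["intrinsics"],m["k1"],np.array(m["position"]),R.from_euler("xyz",m["attitude"],degrees=True)
def proj(n,P):
    K,k,c,A=model(n); p=A.inv().apply(np.atleast_2d(P)-c); s=p[:,:2]/p[:,2:]
    s=s*(1+k*(s**2).sum(1,keepdims=True)); return s@K[:2,:2].T+K[:2,2]
def ray(n,uv):
    K,k,c,A=model(n); d=cv2.undistortPoints(np.array(uv,float).reshape(1,1,2),K,np.array([k,0,0,0.]))[0,0]
    v=A.apply([d[0],d[1],1]); return c,v/np.linalg.norm(v)
def tri(a,b):
    (c1,v1),(c2,v2)=ray("scene",a),ray("top",b)
    t=np.linalg.lstsq(np.c_[v1,-v2],c2-c1,rcond=None)[0]
    p,q=c1+t[0]*v1,c2+t[1]*v2; return (p+q)/2,np.linalg.norm(p-q)
def blobs(im,col,amin=15):
    h=cv2.cvtColor(im,cv2.COLOR_BGR2HSV)
    m={"red":lambda:(cv2.inRange(h,(0,150,60),(4,255,255))|cv2.inRange(h,(172,150,60),(180,255,255))),
       "green":lambda:cv2.inRange(h,(45,90,25),(85,255,255)),
       "black":lambda:cv2.inRange(h,(0,0,0),(180,255,42))}[col]()
    n,l,s,c=cv2.connectedComponentsWithStats(m)
    o=[i for i in range(1,n) if s[i,4]>=amin]
    return [(c[i],s[i],np.argwhere(l==i)[:,::-1]) for i in o]
E
python3 - <<'E'
from h import *
for n in ("scene","top"):
    im=cv2.imread(f"pics/{n}0.png")
    for c,a in (("red",40),("green",6),("black",250)):
        for b in blobs(im,c,a):
            if c=="black" and not(150<b[0][0]<520 and 90<b[0][1]<420): continue
            box=cv2.minAreaRect(b[2].astype(np.float32)); print(n,c,b[0].round(1),b[1],np.round(box[0],1),np.round(box[1],1),round(box[2],1))
E
python3 - <<'E'
import cv2
a=cv2.imread('pics/scene0.png')[90:260,280:450]; b=cv2.imread('pics/top0.png')[200:310,150:370]
a=cv2.resize(a,None,fx=3.4,fy=3.4,interpolation=2)[:, :]; b=cv2.resize(b,None,fx=3.6,fy=3.6,interpolation=2)
cv2.imwrite('pics/ca.png',a); cv2.imwrite('pics/cb.png',b)
E
```

```text
scene red [346.3 182.5] [325 171  43  24 695] [346.1 182.7] [17.5 41.6] 78.7
scene red [308.3 224.8] [286 215  45  21 723] [308.  224.9] [18.  43.5] 84.1
scene green [405.2 164.3] [399 160  13  10 101] [405.  164.5] [ 9. 12.] 90.0
scene black [386.8 128.5] [373 105  28  49 651] [386.8 129. ] [50.  13.5] 69.4
scene black [362.8 224.2] [ 343  195   38   62 1183] [363.1 225.4] [60.4 36.9] 76.0
scene black [327.5 267.4] [ 307  237   40   62 1201] [327.9 267.3] [61.1 37.6] 76.0
scene black [242.  361.7] [ 208  324   69   77 1774] [242.2 361.6] [21.7 87.3] 40.6
top red [334.3 256.5] [323 234  25  45 432] [334.1 256.4] [47.5 10.7] 65.6
top red [265.3 263.3] [252 241  28  44 469] [265.3 262.8] [45.6 12.2] 56.8
top green [201.8 233.1] [200 226   5  15  49] [201.7 233.1] [14.   3.6] 84.3
top black [460.4 232.4] [ 424  222   73   22 1163] [460.3 232.3] [16.3 72.2] 85.0
top black [297.6 264. ] [277 256  51  14 265] [302.  264.6] [49.7 12.9] 5.1
top black [172.9 274.8] [161 259  25  32 440] [173.  274.4] [14.2 34.3] 31.0
```

View pics/ca.png

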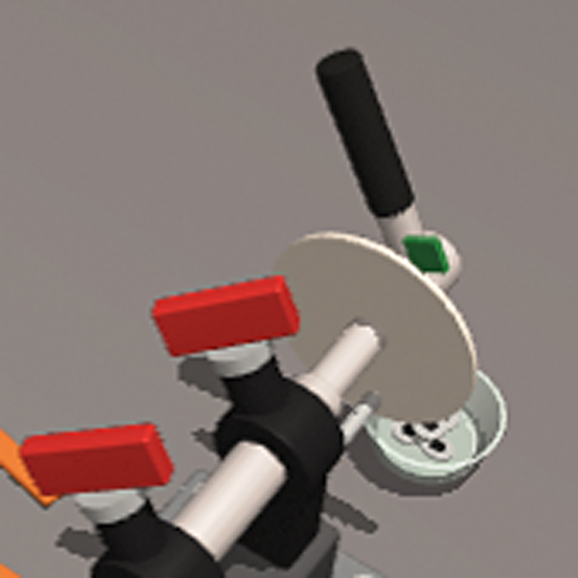

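View pics/cb.png

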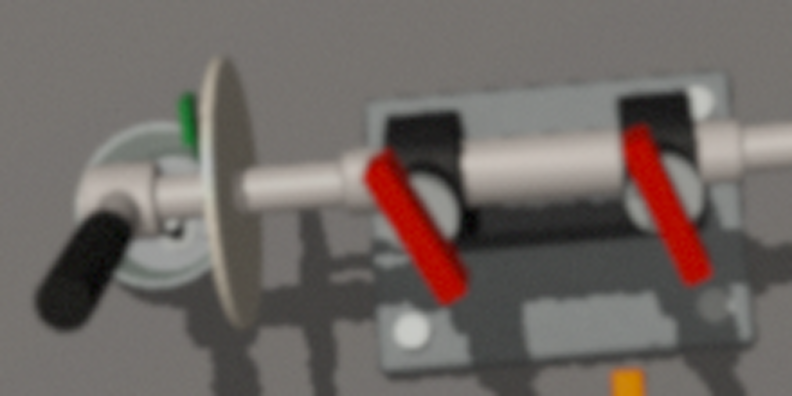

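```bash
cat >> h.py <<'E'
def stand(p): return np.array([p[0],p[1],0]),R.from_euler("z",p[2])
def W(p,q): o,S=stand(p); return o+S.apply(q)
def rad(a,r,y): return [-np.sin(a)*r,y,150+np.cos(a)*r]
E
python3 - <<'E'
from h import *
kz=np.array([-np.sin(.48),0,np.cos(.48)])
obs=[("scene",(346.3,182.5),"L"),("scene",(308.2,224.8),"R"),("top",(265.3,263),"L"),("top",(334.2,256.5),"R"),
("scene",(242.1,361.6),"H"),("top",(460.3,232.3),"H"),("scene",(386.8,128.8),"B"),("top",(173,274.6),"B"),("scene",(405.1,164.4),"P"),("top",(201.8,233.1),"P")]
def pt(k,p):
    if k in "LR": return W(p,np.array([-41,55 if k=="L" else -55,228])-2*kz)
    if k=="H": return W(p,[0,p[3],150])
    if k=="B": return W(p,rad(p[4],p[6],200))
    return W(p,rad(p[5],p[7],154))
f=lambda p:np.concatenate([proj(n,pt(k,p))[0]-uv for n,uv,k in obs]+[[(p[6]-93)/8,(p[7]-76)/8]])
s=least_squares(f,[430,20,0,-290,.6,0,93,76]); print(s.x.round(3)); print(s.fun.round(2))
np.save("p.npy",s.x)
for a,b in (((346.3,182.5),(265.3,263)),((308.2,224.8),(334.2,256.5)),((405.1,164.4),(201.8,233.1)),((386.8,128.8),(173,274.6))): 
    P,e=tri(a,b); print(stand(s.x)[1].inv().apply(P-stand(s.x)[0]).round(1),round(e,1))
# top wing direction: intersect long axis endpoints with plane through grip normal kz
for side,y,box in (("L",55,((265.3,262.8),(45.6,12.2),56.8)),("R",-55,((334.1,256.4),(47.5,10.7),65.6))):
    o,S=stand(s.x); g=W(s.x,[-41,y,228]); z=S.apply(kz); u=np.array([np.cos(np.radians(box[2])),np.sin(np.radians(box[2]))])
    P=[]
    for k in(-18,18):
        c,v=ray("top",np.array(box[0])+k*u); P.append(c+v*((g-c)@z)/(v@z))
    d=S.inv().apply(P[1]-P[0]); X=np.array([np.cos(.48),0,np.sin(.48)])
    print(side,"len",np.linalg.norm(d)*box[1][0]/36,"angle from tilted stand x toward y, deg",np.degrees(np.arctan2(d[1],d@X)))
for b in (-.8,-.3,0,.3,.7):pass
E
```

```text
[ 5.79220e+02  2.07660e+01  1.16000e-01 -2.76394e+02  5.47000e-01
 -2.46000e-01  9.46890e+01  7.19880e+01]
[-0.5  -0.93 -0.91 -1.02 -0.63 -1.22  0.08 -0.33 -0.3   0.01 -0.29 -0.66
 -0.49  0.07  0.03 -0.37 -0.86 -0.08  0.1  -0.76  0.21 -0.5 ]
[-40.5  55.3 222.7] 2.5
[-39.5 -54.4 223. ] 1.3
[ 17.6 155.3 218. ] 2.1
[-49.2 200.7 230.3] 1.3
L len 73.31675726327225 angle from tilted stand x toward y, deg -153.48898399456849
R len 77.57759607147366 angle from tilted stand x toward y, deg -160.70226088123832
```

```bash
cat >> h.py <<'E'
p=np.load("p.npy") if __import__("os").path.exists("p.npy") else None
def pose(x,z,grip,back=0):
    """tool x, z in stand frame, grasp point in stand frame -> TCP pos, rpy"""
    o,S=stand(p); z=np.array(z)/np.linalg.norm(z); x=np.array(x); M=np.c_[x,np.cross(z,x),z]
    return W(p,np.array(grip)+z*(19-back)),(S*R.from_matrix(M)).as_euler("xyz",degrees=True)
def bar(a,r,sx,dy=0,tilt=None):
    t=a if tilt is None else tilt
    g=np.array(rad(a,r,200+dy)); return pose([0,sx,0],[np.sin(t),0,-np.cos(t)],g)
KZ=np.array([-np.sin(.48),0,np.cos(.48)]); KX=np.array([np.cos(.48),0,np.sin(.48)])
def knob(y,phi,sx,up=0):
    """wing line at angle phi (deg, from KX toward y)"""
    c,s=np.cos(np.radians(phi)),np.sin(np.radians(phi))
    x=sx*(-s*KX+c*np.array([0,1,0])); return pose(x,-KZ,np.array([-41,y,228])+KZ*up)
E
python3 - <<'E'
from h import *
f=lambda v: None if v is None else np.round(v)
for sx in(1,-1):
    for a,r in((.547,195),(.547,116),(.15,116),(-.25,116),(-.25,200)): print("bar",sx,a,r,f(robot.inverse_kinematics(*bar(a,r,sx))))
    for y,ph in((55,26),(-55,19)):
        for d,up in((0,90),(0,4),(45,4),(90,4),(90,90)): print("knob",sx,y,d,up,f(robot.inverse_kinematics(*knob(y,ph-d,sx,up))))
E
```

```text
bar 1 0.547 195 [  58.  -11.  -29.   30.  -55. -154.]
bar 1 0.547 116 [  51.   -5.  -34.   33.  -42. -156.]
bar 1 0.15 116 [  40.   12.    3.    5.  -73. -125.]
bar 1 -0.25 116 [  32.   34.   38.   -6. -107. -116.]
bar 1 -0.25 200 [  31.   40.   61.   -7. -124. -118.]
knob 1 55 0 90 [ 34. -11. -23.  15. -54. -98.]
knob 1 55 0 4 [ 31.  -4. -29.  17. -40. -99.]
knob 1 55 45 4 [  31.   -4.  -29.   17.  -40. -144.]
knob 1 55 90 4 [ 31.  -4. -29.  17. -40. 171.]
knob 1 55 90 90 [ 34. -11. -23.  15. -54. 172.]
knob 1 -55 0 90 [ 16.  -9. -18.   5. -54. -82.]
knob 1 -55 0 4 [ 15.  -2. -24.   6. -41. -82.]
knob 1 -55 45 4 [  15.   -2.  -24.    6.  -41. -127.]
knob 1 -55 90 4 [  15.   -2.  -24.    6.  -41. -172.]
knob 1 -55 90 90 [  16.   -9.  -18.    5.  -54. -172.]
bar -1 0.547 195 [ 58. -11. -29.  30. -55.  26.]
bar -1 0.547 116 [ 51.  -5. -34.  33. -42.  24.]
bar -1 0.15 116 [ 40.  12.   3.   5. -73.  55.]
bar -1 -0.25 116 [  32.   34.   38.   -6. -107.   64.]
bar -1 -0.25 200 [  31.   40.   61.   -7. -124.   62.]
knob -1 55 0 90 [ 34. -11. -23.  15. -54.  82.]
knob -1 55 0 4 [ 31.  -4. -29.  17. -40.  81.]
knob -1 55 45 4 [ 31.  -4. -29.  17. -40.  36.]
knob -1 55 90 4 [ 31.  -4. -29.  17. -40.  -9.]
knob -1 55 90 90 [ 34. -11. -23.  15. -54.  -8.]
knob -1 -55 0 90 [ 16.  -9. -18.   5. -54.  98.]
knob -1 -55 0 4 [ 15.  -2. -24.   6. -41.  98.]
knob -1 -55 45 4 [ 15.  -2. -24.   6. -41.  53.]
knob -1 -55 90 4 [ 15.  -2. -24.   6. -41.   8.]
knob -1 -55 90 90 [ 16.  -9. -18.   5. -54.   8.]
```

Run:
```python
from h import *
robot.move_gripper(46)
robot.move_l([235,-440,400],v=250)
P,E_=bar(.547,200,-1)
robot.move_pose(P,E_); 
robot.move_l(bar(.547,116,-1)[0],v=100)
s=robot.get_state(); print(s["t"],s["ee_pos"],P,s["ft_force"])
cv2.imwrite("pics/top1.png",cams.capture("top")); cv2.imwrite("pics/sc1.png",cams.capture("scene"))
a=cv2.imread("pics/top1.png")[170:330,100:300];b=cv2.imread("pics/sc1.png")[60:220,300:500]
cv2.imwrite("pics/v1.png",cv2.resize(np.hstack([a,b]),None,fx=2,fy=2))
```

```text
4.8833 [506.1110011  213.74016861 233.51097691] [462.57280921 208.53328558 304.59006285] [-0.11790759 -0.61051047  0.04648852]
```

View pics/v1.png

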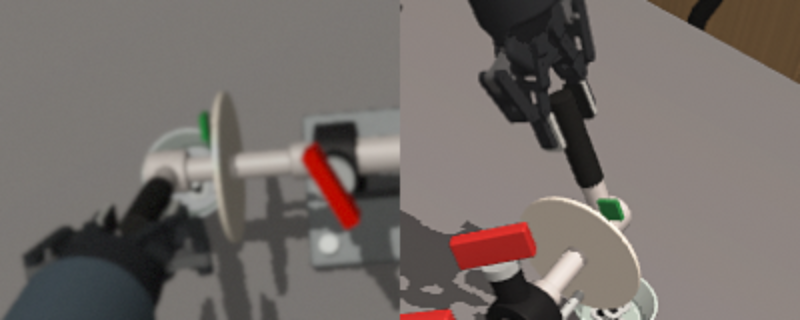

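The stub sits between the two fingers (right crop: fingers at about (545,130) and (585,95), stub at (570,110)) and the pointer is clear. I'll close and swing the bar.

Run:
```python
from h import *
robot.move_gripper(0); s=robot.get_state(); print("grip",s["gripper_width"],s["ft_force"].round(1))
for a in np.linspace(.547,-.25,8)[1:]:
    robot.move_l(*bar(a,116,-1),v=70); s=robot.get_state(); print(round(a,2),s["t"],s["gripper_width"].round(1),s["ft_force"].round(1),np.round(s["ee_pos"]-bar(a,116,-1)[0],1))
robot.dwell(.3)
S=cams.capture("scene");T=cams.capture("top"); cv2.imwrite("pics/sc2.png",S);cv2.imwrite("pics/top2.png",T)
a=T[170:330,100:300];b=S[60:220,300:500]
cv2.imwrite("pics/v2.png",cv2.resize(np.hstack([a,b]),None,fx=2,fy=2))
```

```text
grip 24.59291603374336 [-5.4 -2.9  4.9]Traceback (most recent call last):
  File "<stdin>", line 4, in <module>
AttributeError: 'float' object has no attribute 'round'
```

Run:
```python
from h import *
for a in np.linspace(.547,-.25,8)[2:]:
    robot.move_l(*bar(a,116,-1),v=70); s=robot.get_state(); print(round(a,2),s["t"],round(s["gripper_width"],1),s["ft_force"].round(1),np.round(s["ee_pos"]-bar(a,116,-1)[0],1))
robot.dwell(.3)
S=cams.capture("scene");T=cams.capture("top"); cv2.imwrite("pics/sc2.png",S);cv2.imwrite("pics/top2.png",T)
a=T[170:330,100:300];b=S[60:220,300:500]
cv2.imwrite("pics/v2.png",cv2.resize(np.hstack([a,b]),None,fx=2,fy=2))
```

```text
0.32 5.95 24.9 [-0.3 -1.6  3.9] [1.1 0.  0.6]
0.21 6.2583 24.8 [ 0.3 -1.5  2.1] [0.9 0.  0.3]
0.09 6.5667 24.7 [ 0.3 -0.8  2.6] [ 0.9  0.1 -0. ]
-0.02 6.875 24.7 [-0.7 -1.   1.7] [ 0.2  0.1 -0.3]
-0.14 7.1833 24.8 [-0.2 -0.9  1.2] [ 0.2  0.1 -0.7]
-0.25 7.4917 24.5 [ 1.1 -1.9 -0.8] [ 0.3  0.2 -0.8]
```

View pics/v2.png

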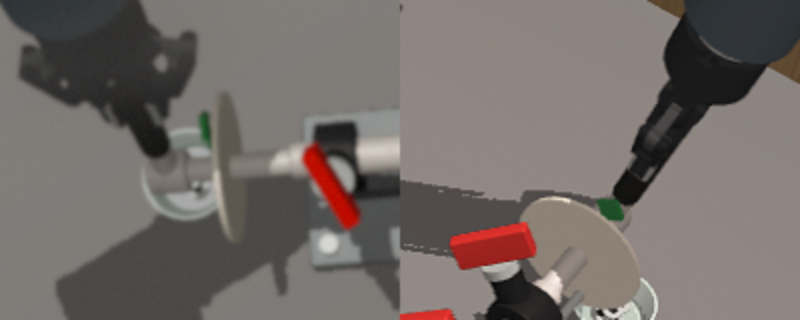

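The grip followed the arc, and in the scene crop the stub (625,190) now stands parallel beside the green pointer (610,208). I'll release, back off and measure.

```bash
cat >> h.py <<'E'
def measure(tag):
    S=cams.capture("scene");T=cams.capture("top"); cv2.imwrite(f"pics/sc{tag}.png",S);cv2.imwrite(f"pics/top{tag}.png",T)
    out={}
    for c in("green","black"):
        for n,im,roi in(("scene",S,(360,95,440,180)),("top",T,(140,200,212,300))):
            x0,y0,x1,y1=roi; B=blobs(im[y0:y1,x0:x1],c,30)
            for b in B: print(n,c,(b[0]+[x0,y0]).round(1),b[1])
            if B: out[c,n]=max(B,key=lambda b:b[1][4])[0]+[x0,y0]
    o,Sr=stand(p)
    for c,y in(("green",154),("black",200)):
        if (c,"scene") in out and (c,"top") in out:
            P,e=tri(out[c,"scene"],out[c,"top"]); q=Sr.inv().apply(P-o)
            print(c,q.round(1),round(e,1),"angle",np.arctan2(-q[0],q[2]-150).round(3))
        for n in("scene","top"):
            if (c,n) in out:
                v0,v=ray(n,out[c,n]); nrm=Sr.apply([0,1,0]); X=v0+v*((W(p,[0,y,0])-v0)@nrm)/(v@nrm); q=Sr.inv().apply(X-o); print("  plane",n,q.round(1),np.arctan2(-q[0],q[2]-150).round(3))
    return S,T
E
python3 - <<'E'
from h import *
robot.move_gripper(46); print(robot.get_state()["ft_force"])
robot.move_l(bar(-.25,195,-1)[0],v=150)
P,E_=bar(0,290,-1)
robot.move_l(P,E_,v=250)
robot.move_pose(*knob(55,26.5,-1,110))
print(robot.get_state()["t"])
S,T=measure("3")
a=T[170:330,130:330];b=S[60:220,300:500]
cv2.imwrite("pics/v3.png",cv2.resize(np.hstack([a,b]),None,fx=2,fy=2))
E
```

```text
[0.49895751 0.42132559 0.28774859]
10.6083
scene green [405.3 164. ] [ 39  64  13  11 105]
top green [201.8 233.3] [60 27  5 14 49]
scene black [422.4 142.4] [ 47  28  32  40 561]
top black [173.5 234.7] [ 22  21  22  28 338]
green [ 17.4 155.4 218.7] 2.8 angle -0.248
  plane scene [ 19.3 154.  221.7] -0.263
  plane top [ 15.8 154.  220.6] -0.22
black [ 18.4 200.8 234.5] 11.7 angle -0.215
  plane scene [ 24.3 200.  241. ] -0.26
  plane top [ 17.1 200.  221.5] -0.235
```

View pics/v3.png

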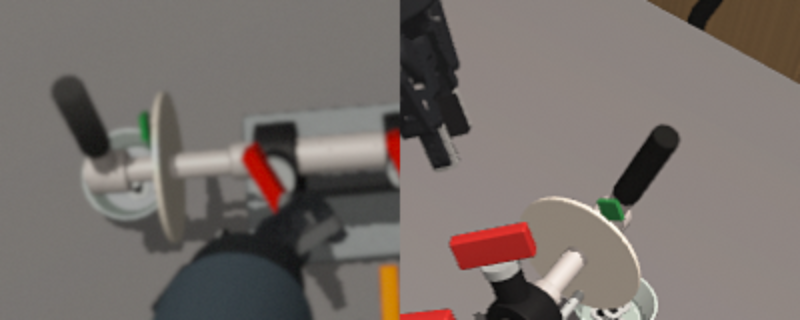

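The view shows the grip pointing away from the robot beside the pointer, tip cap near scene (432,129) and top (164,214). The top black mask missed the lit cap (an 11.7 mm ray gap), so I check with the tip cap and then go on to the left knob.

Run:
```python
from h import *
P,e=tri((432.5,129),(164,214.5)); o,Sr=stand(p); q=Sr.inv().apply(P-o); print(q.round(1),round(e,1),np.arctan2(-q[0],q[2]-150))
robot.move_gripper(44)
robot.move_l(knob(55,26.5,-1,4)[0],v=120); print(robot.get_state()["ft_force"].round(1))
S=cams.capture("scene");T=cams.capture("top")
cv2.imwrite("pics/v4.png",cv2.resize(np.hstack([T[190:350,180:380],S[120:280,240:440]]),None,fx=2,fy=2))
s=robot.get_state();print(s["t"],s["ft_torque"].round(2))
```

```text
[ 35.7 200.  279.9] 1.9 -0.2682725994057104
[ 0.4 -0.4  1.1]
12.0583 [-0.15  1.39  0.04]
```

View pics/v4.png

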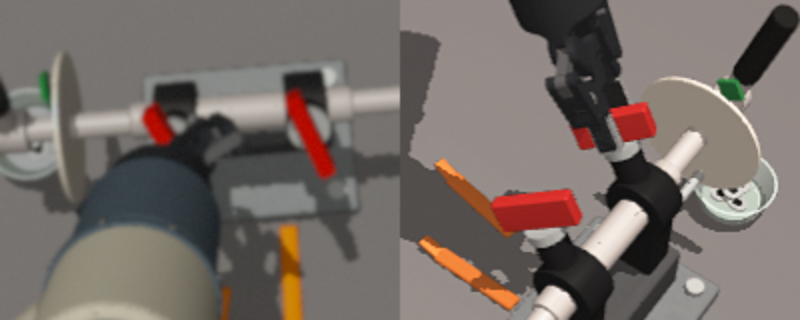

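The fingers straddle the left wing (scene crop (600,125)), and the bar end reads -0.268 against the pointer's -0.25. I'll close and turn with joint 6 only, watching the moment about the knob axis.

```bash
cat >> h.py <<'E'
def turn(step=8,maxdeg=105,lim=.45):
    kz=stand(p)[1].apply(KZ)
    robot.move_gripper(0); s=robot.get_state(); print("grip",round(s["gripper_width"],1),s["ft_force"].round(1),s["t"])
    q=np.array(robot.get_state()["joints"]); q0=q[5]; b=s["ft_torque"]@kz; tot=0
    while tot<maxdeg:
        tot+=step; q[5]=q0-tot; robot.move_joints(q); s=robot.get_state()
        m=s["ft_torque"]@kz-b; print(tot,round(q0-s["joints"][5],1),"Mz",round(m,2),"F",s["ft_force"].round(1),round(s["gripper_width"],1))
        if abs(m)>lim: break
    print(s["t"])
E
python3 - <<'E'
from h import *
turn(8,48)
E
```

```text
grip 13.3 [-5.7  2.1  3.6] 12.4333
8 7.8 Mz 0.03 F [-0.8 -1.   1. ] 12.9
16 15.7 Mz 0.03 F [ 0.1 -1.4  0.4] 12.9
24 23.6 Mz -0.01 F [ 1.1 -3.4 -0.3] 12.9
32 31.6 Mz -0.02 F [ 2.7 -4.6 -0.6] 13.0
40 39.6 Mz -0.02 F [ 2.5 -5.7 -0.1] 12.8
48 47.6 Mz 0.03 F [ 2.5 -6.2 -0.6] 12.6
13.9833
```

Run:
```python
from h import *
q=np.array(robot.get_state()["joints"]); kz=stand(p)[1].apply(KZ)
for d in [6]*9:
    q[5]-=d; robot.move_joints(q); s=robot.get_state(); t=s["ft_torque"]
    tl=R.from_euler("xyz",s["eef_rot"],degrees=True).inv().apply(t)
    print(round(q[5],1),round(s["joints"][5],1),"t",t.round(2),"kz",round(t@kz,3),"tool",tl.round(2),"tau6",round(s["tau"][5],3),s["ft_force"].round(1),round(s["gripper_width"],1))
    if abs(s["tau"][5])>.6: break
print(s["t"])
T=cams.capture("top");S=cams.capture("scene");cv2.imwrite("pics/v5.png",cv2.resize(np.hstack([T[190:350,180:380],S[120:280,240:440]]),None,fx=2,fy=2))
```

```text
27.8 28.2 t [-1.26  0.89 -0.75] kz -0.136 tool [-0.31  1.69  0.13] tau6 -0.136 [ 1.3 -2.8  0.4] 13.0
21.8 22.1 t [-1.55  0.74 -0.95] kz -0.171 tool [0.17 1.95 0.17] tau6 -0.174 [ 1.6 -4.8  0.6] 13.0
15.8 16.1 t [-1.69  0.8  -0.98] kz -0.14 tool [0.39 2.07 0.14] tau6 -0.084 [ 2.4 -4.9  0.7] 12.6
9.8 10.3 t [-2.74  1.13  0.94] kz 2.029 tool [ 0.28  2.34 -2.03] tau6 -2.2 [-0.7 -5.4  1.3] 12.9
14.9833
```

View pics/v5.png

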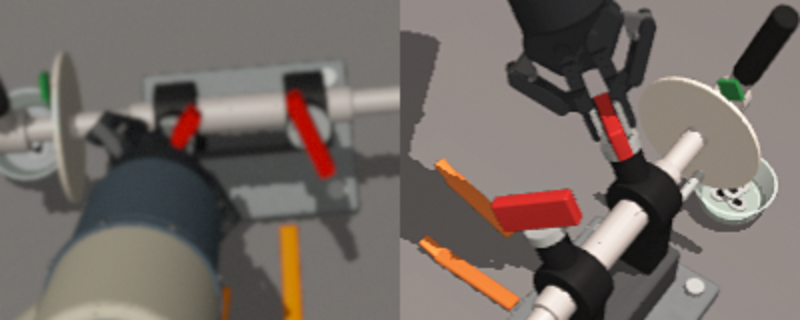

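The left knob met its stop after about 70° of turn (moment jumped from 0.15 to 2 N m), and the wing now lies the other way (scene crop (612,125)). Now the right knob.

Run:
```python
from h import *
robot.move_gripper(44)
s=robot.get_state(); P=np.array(s["ee_pos"]); kz=stand(p)[1].apply(KZ)
robot.move_l(P+kz*110,v=200)
robot.move_pose(*knob(-55,20.5,-1,110))
robot.move_l(knob(-55,20.5,-1,4)[0],v=120)
s=robot.get_state(); print(s["t"],s["ft_force"].round(1))
robot.move_gripper(0); s=robot.get_state(); print("grip",s["gripper_width"],s["ft_force"].round(1))
q=np.array(s["joints"]); q0=q[5]
for d in [8]*6+[4]*12:
    q[5]-=d; robot.move_joints(q); s=robot.get_state()
    print(round(q0-q[5],1),round(q0-s["joints"][5],1),"tau6",round(s["tau"][5],3),s["ft_force"].round(1),round(s["gripper_width"],1))
    if abs(s["tau"][5])>.8: break
print(s["t"])
S=cams.capture("scene");T=cams.capture("top");cv2.imwrite("pics/v6.png",cv2.resize(np.hstack([T[190:350,180:380],S[120:280,240:440]]),None,fx=2,fy=2))
```

```text
18.6 [ 0.4 -0.7  0.5]
grip 12.775682169276621 [-5.4  1.8  5.6]
8.0 7.8 tau6 -0.307 [-1.4  0.1  2.1] 12.9
16.0 15.7 tau6 -0.279 [ 0.1 -1.   1.3] 12.8
24.0 23.6 tau6 -0.266 [-1.  -3.2  0.9] 13.0
32.0 31.6 tau6 -0.261 [ 0.3 -4.9  1.1] 13.0
40.0 39.6 tau6 -0.162 [ 0.6 -5.2  1.7] 12.6
48.0 47.6 tau6 -0.137 [ 0.6 -5.9  0.9] 12.7
52.0 51.6 tau6 -0.002 [ 1.  -6.3  0.7] 12.5
56.0 55.6 tau6 -0.002 [ 0.4 -6.   1.6] 13.0
60.0 59.6 tau6 -0.002 [ 0.7 -6.2  0.7] 12.9
64.0 63.4 tau6 -1.439 [-0. -5. -0.] 13.1
21.525
```

View pics/v6.png

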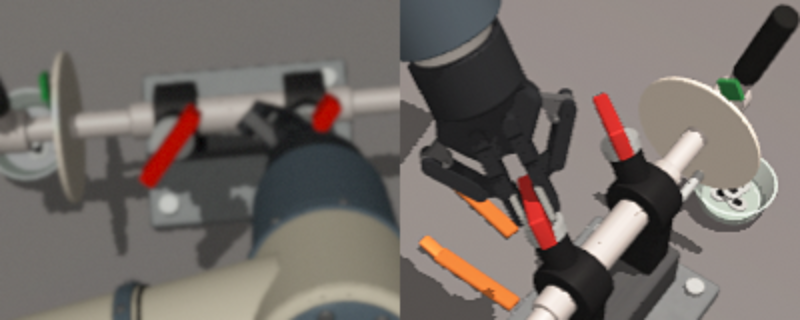

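Both stops were met at nearly the same wing angle (about -43° by the tool). I'll release, retreat clear and check.

Run:
```python
from h import *
robot.move_gripper(44)
kz=stand(p)[1].apply(KZ); robot.move_l(np.array(robot.get_state()["ee_pos"])+kz*110,v=200)
robot.move_l([300,-250,400],v=250)
robot.dwell(.3); s=robot.get_state(); print(s["t"],s["ft_force"].round(1))
S,T=measure("7")
for b in blobs(T,"red",100):
    c,sz,an=cv2.minAreaRect(b[2].astype(np.float32)); 
    if sz[0]<sz[1]: an+=90
    u=np.array([np.cos(np.radians(an)),np.sin(np.radians(an))]); P=[]
    g=W(p,[-41,55 if c[0]<300 else -55,228])
    for k in(-18,18):
        v0,v=ray("top",np.array(c)+k*u); P.append(v0+v*((g-v0)@kz)/(v@kz))
    d=stand(p)[1].inv().apply(P[1]-P[0]); print("wing",np.round(c),np.degrees(np.arctan(d[1]/(d@KX))).round(1))
cv2.imwrite("pics/v7.png",cv2.resize(np.hstack([T[180:340,150:350],S[90:250,260:460]]),None,fx=2,fy=2))
```

```text
24.3833 [ 0.2  0.2 -1.2]
scene green [405.3 164. ] [ 39  64  13  11 105]
top green [201.8 233.3] [60 27  5 14 49]
scene black [422.6 142.1] [ 47  28  32  40 573]
top black [173.2 234.2] [ 21  21  23  28 353]
green [ 17.3 155.5 218.5] 2.8 angle -0.248
  plane scene [ 19.3 154.  221.7] -0.263
  plane top [ 15.6 154.  221. ] -0.216
black [ 18.9 200.9 235.3] 11.4 angle -0.217
  plane scene [ 24.5 200.  241.8] -0.261
  plane top [ 17.5 200.  222.9] -0.236
wing [334. 257.] -39.8
wing [266. 263.] -38.6
```

View pics/v7.png

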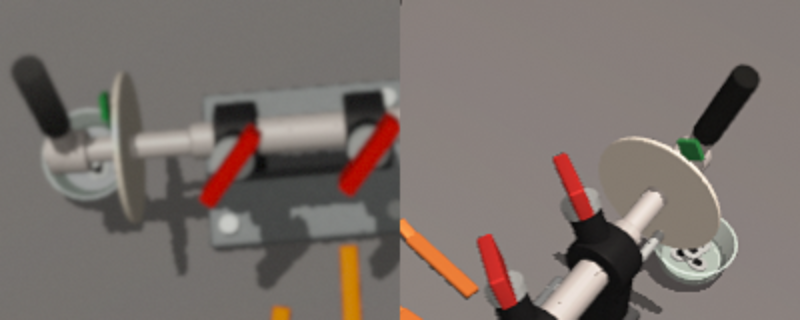

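```bash
python3 -c "
from rig import robot
robot.sign_off()"
```

```text
the job is handed in; nothing more can be done
```

The bar end is lined up with the pointer, both wing knobs are locked at their end stops, and the job is handed in at about 24 s on the robot's clock. `sign_off` gives no verdict.

I pinched the bar end and swung it from about 0.55 rad to -0.25 rad to match the pointer, with both knobs still loose. Then I turned the left knob about 70° and the right about 63°, until each end stop showed as a jump in torque (about 2.2 and 1.4 N m).

**Last checks with the arm clear:**
- **Bar end and pointer:** the pointer measured -0.25 rad. The bar end measured -0.27 rad from its tip cap after release. Mask positions before and after the knob turns differed by less than 1 px, so neither moved. The limit is 0.087 rad.
- **Knobs:** both wings lie at about -39° to -40°. The tool had read about -43° at the stops. I take the -40° reading as both fully tight: it is 80° (1.4 rad) from a zero at +40°, but that zero is inferred, not given.
- **Loose items:** the tire levers and the dish look undisturbed in the pictures, but I did not measure how far they had moved. The skewer was not in the last view; the arm only passed well above it.

**Disagreement:** the automatic mask for the black grip in the top view missed its lit cap. That left an 11 mm gap between the two camera rays and a reading of -0.22 rad. I relied on the hand-read tip cap (2 mm gap) and the scene view alone (-0.26 rad). Every one of these readings is within the 0.087 rad limit.

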